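Put the tamper away in its lidded jar

TASK

Put the coffee tamper away: lift the loose lid off the low cobalt glass jar and lay it knob up on the round cork trivet, then stand the tamper upright inside the jar, set down gently on the jar's floor, let go of it, and finally put the lid back on the jar so that it sits fully home. Leave the jar standing where it is, lower things into place rather than dropping them, and leave the cups, the portafilter and the spoon alone.

Things in the scene. Friction and masses are not known exactly. Their poses are not given: they have to be found in the camera images.
- jar: low, wide, round jar of cobalt blue glass, open at the top, standing loose on the counter: outer diameter 120 mm, inner diameter 110 mm, height 64 mm, floor 6 mm thick, about 0.8 kg. Origin: centre of its underside; z up along its axis. At the start its lid is on it.
- lid: round hollow steel lid with a walnut knob, about 0.22 kg, loose (no thread). Skirt 134 mm outside, 127 mm inside, 10 mm deep, hangs around the jar's mouth with about 3 mm play; the ledge above it rests on the jar's rim. Inside ceiling 54 mm, top face 58 mm, knob top 90 mm above the skirt's lower edge. Origin: centre of that edge, z towards the knob. Fully home, it is 54 mm above the jar's origin.
- lid_knob (a point): point on the lid's axis inside its knob, 78 mm above the lid's origin, a good height to grip. The knob is an upright cylinder 30 mm in diameter, 32 mm tall; this point is 12 mm below its top and 20 mm above the lid's flat top face.
- tamper: coffee tamper standing upright and loose: steel foot 58 mm in diameter, 20 mm tall, narrowing to a 24 mm neck, then an upright walnut handle, a cylinder 34 mm in diameter from 50 to 92 mm above the underside (total 92 mm); about 0.38 kg. Origin: centre of its underside; z up its axis. In the jar it rises 34 mm above the jar's rim; the lid has room for it.
- tamper_handle (a point): point on the tamper's axis inside the handle, 77 mm above the tamper's origin, 15 mm below its top: a good height to grip
- trivet: round flat cork trivet, diameter 170 mm, 8 mm thick, fixed to the counter. Origin: centre of its underside (its top is 8 mm above).
- cups: bystander: stack of three white ceramic demitasse cups, about 70 mm wide and 128 mm tall. Origin: centre of its underside.
- portafilter: bystander: steel portafilter with walnut handle lying on the counter, round head 70 mm in diameter, 30 mm tall, the handle runs 165 mm from the head's centre along its own -x. Origin: centre of the head's underside.
- spoon: bystander: walnut-handled spoon, 160 mm long, lying flat on the counter along its own x.
Not all that is in view belongs to the job. There is more than one size of the tamper; the job needs the smallest.

How it is judged:
By the outcome, as a careful person would: the job done as asked, in the order asked, and still so for the second after the job is handed in, with the robot touching nothing.
It also fails if it takes over 72 s, if anything falls off the work surface, if the arm or the gripper's body presses on something with over 40 N, if the wrist force passes 120 N, or if a joint passes its speed limit or range.

ROBOT

A 6-joint arm with a two-finger parallel gripper is mounted at the origin on the work surface. World frame = base frame: x ahead of the robot, y to its left, z up, the work surface at z = 0. Lengths are in mm, angles in rad, forces in N, time in s.
With the tool pointing down it reaches from about 350 to 925 mm from the base axis. Payload 6.4 kg.
Tool frame: the origin (TCP) lies on the centre line of the jaws, within the pads' length; the fingertips stand 25 mm ahead of it and the grasp point (between the pads) lies 6 mm ahead of it (tip_extent is the distance from the TCP to the fingertips, in mm); z points along the fingers, y is the line along which they close (so a half turn about z gives the same grasp; the last joint's range is limited). The gripper opens to 85 mm and grips with 20 to 120 N. Pads are 22 mm wide; open, the fingers measure 114 mm over their backs; the gripper's body (76 mm by 85 mm) begins 54 mm behind the grasp point. The pads swing forward as they close: fully open they stand 13 mm farther back than shut.
Start: joints at [-1.444, 0.245, 1.558, -0, 1.339, -0.174], TCP at [192.59, -620.825, 256.29] pointing down, gripper open.
Joint ranges: [-3.13, 3.13], [-1.02, 2.26], [0.13, 2.54], [-0.95, 4.09], [0.21, 2.88], [-2.74, 2.74]. Speed limits (rad/s): [2.57, 2.57, 3.14, 3.14, 3.14, 3.14].

INTERFACE

Orientations are given as [roll, pitch, yaw] about the fixed x, y, z axes, in that order (R = Rz(yaw) Ry(pitch) Rx(roll)).
In Python, from workcell import * gives the robot as it stands.
- The arm moves only by the tool carry_out, never from a script. Its argument "increments" is a list of rows, each an object with "slide": the shift along the tool's x, y, z in m, a list of three; "turn": the turn about the tool's z in rad; "grip": the gripper's target within -1 to 1 (fully open at 1, half-way at 0, shut at -1). A call has 1 to 12 rows; each row is the pose to reach, as a shift and turn from the pose commanded when the call began, along the tool's axes at that moment; what a row does not reach only later rows make up. A row lasts 1/10 s, in which the tool goes at most 50 mm and 8.59 degrees, less where a joint would pass 70% of its speed; a pose out of reach is approached as far as the arm can. A call with a gripper value outside its range is refused whole. The fingers move at their own pace and stop on an object; "squeeze" is the grip in N (left out, the last holds). Time passes only in rows, so rows that repeat a pose let the fingers close. It gives the time, the measured TCP pose, the force, the opening and the grip force at its end, in the units of the state.
- get_obs(): the state, without advancing time (a new reading comes with each control period).
- capture(name): name is "scene" or "top"; returns a dict with "img" (420x560x3 uint8, blue, green, red), "fovy" (degrees; the focal length in pixels is half the picture's height over the tangent of half this angle, whatever the lens; pixels are square), "cx", "cy" (the principal point, pixels), "position" and "attitude" of the camera in the world. Camera axes: x right, y down, z forward; pixel columns grow to the right and rows downward; lengths in mm; the calibration is good to about 2 mm. A picture is of the moment at which its call begins. There is no depth.
- close_job(): hands the job in; it is judged then, once.
The state is a dict: "clock": time; "joint_positions": joint angles; "dq": joint speeds; "joint_efforts": joint torques, N m; "position": TCP position; "eef_rot": TCP orientation; "contact_force": force on the tool from outside, world axes, zero at the start; "moment": the same for the moment, N m; "opening": finger opening in mm; "grip_force": force on a finger pad.
Only numpy, scipy, OpenCV 4.12 (cv2) and the standard library are available. Lean on these libraries where they do the work, as an engineer would, in place of code of your own. Each camera call takes 0.05 s, during which the arm holds its last target. There are 200 camera calls.

## Working session

There is one attempt and no reset: what is moved stays moved. The work goes in short steps, Python scripts to look and compute and a tool call to move; the robot and the scene stay as the last step left them, time stands still between calls to the robot, and variables do not carry over. Pictures are saved under pics/ and viewed, at most 10 in all, crops included, and the job is handed in when it is done.

Besides the shell and the picture viewer there is one more tool, called after "Request:" as name(argument=value, ...) on one line, values as JSON. carry_out: Moves the arm, as the interface text tells. Its arguments: {"type":"object","properties":{"increments":{"type":"array","items":{"type":"object","properties":{"slide":{"type":"array","items":{"type":"number"}},"turn":{"type":"number"},"grip":{"type":"number"}}}},"squeeze":{"type":"number"}},"required":["increments"]}

```bash
mkdir -p pics; ls; python3 - <<'E'
from workcell import *
import cv2,numpy as np
o=get_obs();print({k:np.round(v,3).tolist() for k,v in o.items()})
for n in("scene","top"):
    c=capture(n);cv2.imwrite(f"pics/{n}0.png",c["img"]);print(n,{k:v for k,v in c.items() if k!="img"})
E
```

```text
pics
{'clock': 0.0, 'joint_positions': [-1.444, 0.246, 1.559, 0.0, 1.339, -0.174], 'dq': [0.001, -0.001, -0.003, 0.001, -0.001, -0.001], 'joint_efforts': [0.002, -42.951, -32.613, -0.0, 0.005, 0.0], 'position': [192.502, -620.295, 255.155], 'eef_rot': [-3.14, -0.0, 0.301], 'contact_force': [-0.509, -0.261, 0.555], 'moment': [-0.005, -0.021, -0.037], 'grip_force': 0.0, 'opening': 85.724}
scene {'fovy': 53.53852868996566, 'cx': 276.76079336109416, 'cy': 205.94661175080898, 'position': array([1165.79862788,  838.06255571,  740.95983284]), 'attitude': array([-2.11859682, -0.01001257,  2.55897356])}
top {'fovy': 52.10095914792923, 'cx': 282.0277380204358, 'cy': 204.7257027425256, 'position': array([ 277.6163589 ,    4.59616401, 1526.05236384]), 'attitude': array([-2.91947545,  0.00542782, -1.69168278])}
```

View pics/scene0.png

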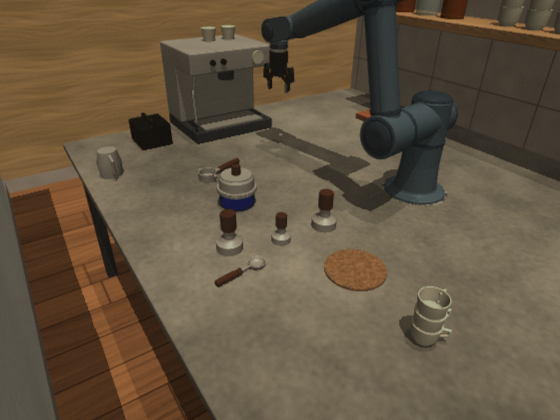

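View pics/top0.png

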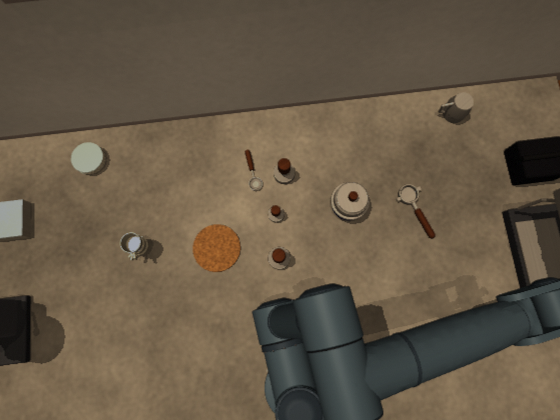

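Three tampers in the scene view: (229,232), (281,229) and (324,210). The middle one (281,229), at (275,213) in the top view, looks clearly smallest. I'll check that in an enlarged crop and use the crop for measuring too.

```bash
cat > h.py <<'E'
from workcell import *
import cv2,numpy as np
from scipy.spatial.transform import Rotation as Ro
from scipy.optimize import least_squares
def cam(c):
    f=210/np.tan(np.radians(c["fovy"])/2); return f,Ro.from_euler("xyz",c["attitude"]).as_matrix(),np.array(c["position"])
def hit(c,u,v,z):
    f,R,p=cam(c); d=R@[(u-c["cx"])/f,(v-c["cy"])/f,1]; return (p+d*(z-p[2])/d[2])[:2].round(1)
def proj(c,P):
    f,R,p=cam(c); q=(np.atleast_2d(P)-p)@R; return np.c_[c["cx"]+f*q[:,0]/q[:,2],c["cy"]+f*q[:,1]/q[:,2]]
def crop(c,x0,y0,w,h,s,name): cv2.imwrite(name,cv2.resize(c["img"][y0:y0+h,x0:x0+w],None,fx=s,fy=s,interpolation=cv2.INTER_CUBIC))
E
python3 - <<'E'
from h import *
a=capture("scene");b=capture("top")
crop(a,190,140,200,150,4,"pics/s1.png");crop(b,190,140,200,140,4,"pics/t1.png")
E
```

```text
(no output)
```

View pics/s1.png

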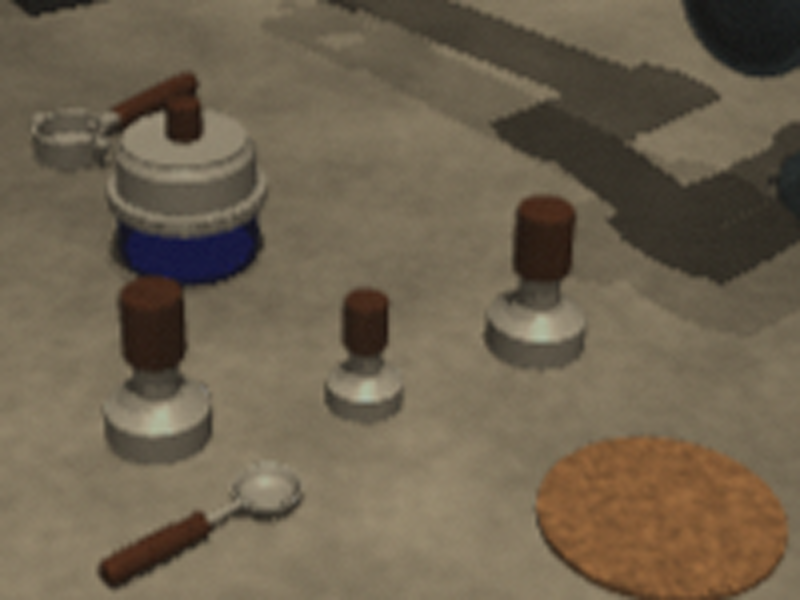

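View pics/t1.png

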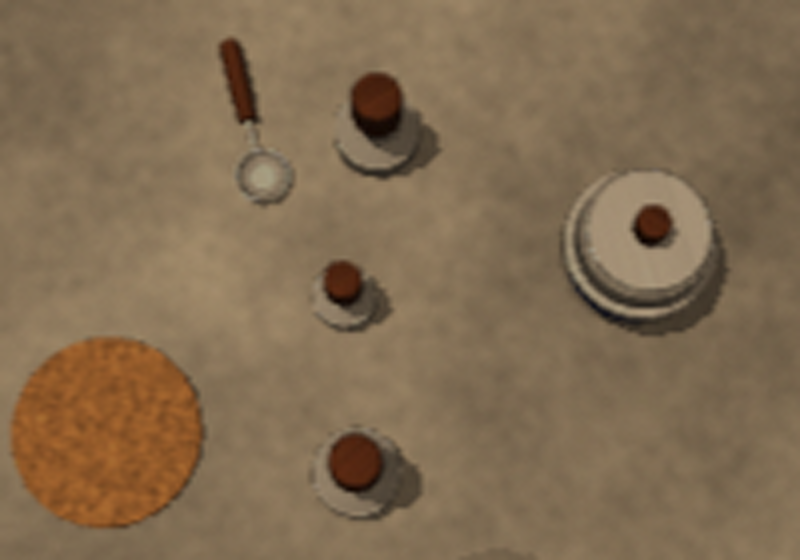

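The two crops agree. The small tamper is at crop (366,350) in the scene view and (342,281) in the top view, and it is clearly smaller than its two look-alikes. The jar's knob is at (654,222) and the trivet at (107,432), both in the top crop.

```bash
python3 - <<'E'
from h import *
a=capture("scene");b=capture("top")
t=lambda u,v,z:hit(b,(u+.5)/4-.5+190,(v+.5)/4-.5+140,z)
s=lambda u,v,z:hit(a,(u+.5)/4-.5+190,(v+.5)/4-.5+140,z)
print("knob",t(654,223,144),s(183,104,144))
print("lidtop",t(649,230,112),s(187,140,112))
print("tamp",t(342,281,92),s(366,300,92), "foot",t(346,296,10))
print("triv",t(107,432,8),s(662,515,8))
print("bigs",t(376,96,120),t(355,460,120))
o=get_obs();T=Ro.from_euler("xyz",o["eef_rot"]).as_matrix();print(T.round(3),o["clock"])
E
```

```text
knob [ 591.2 -263.1] [ 597.4 -259.4]
lidtop [ 593.  -264.1] [ 596.6 -256.8]
tamp [585.1  -1.2] [5.909e+02 4.000e-01] foot [588.5  -3.5]
triv [492.5 221.3] [498.1 225.7]
bigs [736.6 -49. ] [429.2   5.9]
[[ 0.955  0.296 -0.   ]
 [ 0.296 -0.955  0.001]
 [ 0.    -0.001 -1.   ]] 0.3
```

Request:
carry_out(increments=[{"slide": [0.045, -0.021, 0], "turn": 0, "grip": 1}, {"slide": [0.09, -0.041, 0], "turn": 0, "grip": 1}, {"slide": [0.135, -0.062, 0], "turn": 0, "grip": 1}, {"slide": [0.18, -0.082, 0], "turn": 0, "grip": 1}, {"slide": [0.225, -0.103, 0], "turn": 0, "grip": 1}, {"slide": [0.27, -0.123, 0], "turn": 0, "grip": 1}, {"slide": [0.315, -0.144, 0.01], "turn": 0, "grip": 1}, {"slide": [0.36, -0.165, 0.02], "turn": 0, "grip": 1}, {"slide": [0.405, -0.185, 0.03], "turn": 0, "grip": 1}, {"slide": [0.45, -0.206, 0.04], "turn": 0, "grip": 1}, {"slide": [0.49, -0.224, 0.05], "turn": 0, "grip": 1}, {"slide": [0.49, -0.224, 0.055], "turn": 0, "grip": 1}], squeeze=25)

```text
clock: 1.5
position: [596.9, -257.4, 200.0]
eef_rot: [-3.14, -0.0, 0.307]
contact_force: [-0.1, 0.6, 0.6]
opening: 85.5
grip_force: 0.0
```

```bash
python3 - <<'E'
from h import *
a=capture("scene");b=capture("top");o=get_obs()
x0,y0,w,h=195,90,80,120
A=cv2.resize(a["img"][y0:y0+h,x0:x0+w],None,fx=5,fy=5,interpolation=cv2.INTER_CUBIC)
P=np.array(o["position"]);T=Ro.from_euler("xyz",o["eef_rot"]).as_matrix()
for c,q in[((0,255,0),[0,0,15]),((255,255,0),[0,0,-48]),((0,255,255),[0,42.5,12]),((0,255,255),[0,-42.5,12]),((0,0,255),[0,0,56])]:
    u=proj(a,P+T@q)[0];cv2.circle(A,tuple(int(k) for k in (u-[x0,y0]+.5)*5),3,c,-1);print(q,u.round(1),proj(b,P+T@q)[0].round(1))
x0,y0=305,160
B=cv2.resize(b["img"][y0:y0+120,x0:x0+80],None,fx=5,fy=5,interpolation=cv2.INTER_CUBIC)
for c,q in[((0,255,255),[0,42.5,12]),((0,255,255),[0,-42.5,12]),((0,0,255),[0,0,56])]:
    u=proj(b,P+T@q)[0];cv2.circle(B,tuple(int(k) for k in (u-[x0,y0]+.5)*5),3,c,-1)
cv2.imwrite("pics/g1.png",np.hstack([A,B]));print(o["position"],o["clock"])
E
```

```text
[0, 0, 15] [235.6 153.8] [354.2 191.5]
[0, 0, -48] [234.7 135.4] [357.4 186.3]
[0, 42.5, 12] [226.2 149.5] [366.1 186. ]
[0, -42.5, 12] [245.2 156.5] [342.4 196.6]
[0, 0, 56] [236.1 165.3] [352.2 194.6]
[ 594.18990195 -260.52860879  199.91733775] 1.6
```

View pics/g1.png

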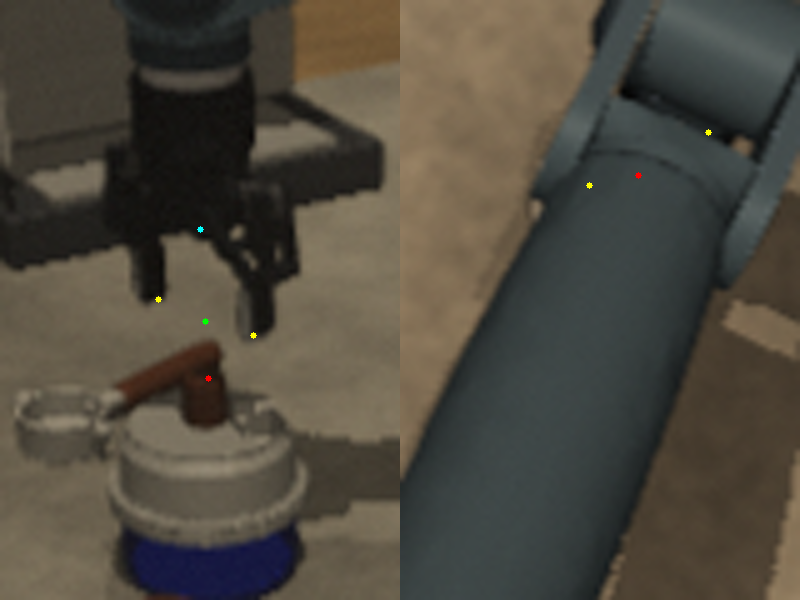

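The left crop shows the fingertips straddling the knob. The projected axis at (208,379) falls on the knob at about (206,385), so the alignment is good to 1–2 mm. Next I descend and close.

Request:
carry_out(increments=[{"slide": [0.001, 0, 0.03], "turn": 0, "grip": 1}, {"slide": [0.001, 0, 0.058], "turn": 0, "grip": 0.4}, {"slide": [0.001, 0, 0.058], "turn": 0, "grip": 0.1}, {"slide": [0.001, 0, 0.058], "turn": 0, "grip": -0.05}, {"slide": [0.001, 0, 0.058], "turn": 0, "grip": -0.1}, {"slide": [0.001, 0, 0.058], "turn": 0, "grip": -0.15}, {"slide": [0.001, 0, 0.058], "turn": 0, "grip": -0.2}], squeeze=25)

```text
clock: 2.3
position: [595.7, -261.9, 144.8]
eef_rot: [3.14, -0.002, 0.301]
contact_force: [-0.8, -0.6, -0.6]
opening: 34.3
grip_force: 0.0
```

Request:
carry_out(increments=[{"slide": [0, 0, 0], "turn": 0, "grip": -0.23}, {"slide": [0, 0, 0], "turn": 0, "grip": -0.27}, {"slide": [0, 0, 0], "turn": 0, "grip": -0.31}])

```text
clock: 2.6
position: [595.8, -262.2, 144.4]
eef_rot: [3.139, -0.001, 0.301]
contact_force: [0.9, -2.7, 3.7]
opening: 29.2
grip_force: 8.6
```

Request:
carry_out(increments=[{"slide": [0, 0, 0], "turn": 0, "grip": -0.5}, {"slide": [0, 0, 0], "turn": 0, "grip": -1}, {"slide": [0, 0, 0], "turn": 0, "grip": -1}, {"slide": [0, 0, 0], "turn": 0, "grip": -1}], squeeze=40)

```text
clock: 3.0
position: [595.9, -262.2, 144.6]
eef_rot: [3.139, -0.001, 0.301]
contact_force: [0.8, -2.1, 6.4]
opening: 28.9
grip_force: 39.3
```

Request:
carry_out(increments=[{"slide": [0, 0, -0.01], "turn": 0, "grip": -1}, {"slide": [0, 0, -0.025], "turn": 0, "grip": -1}, {"slide": [0, 0, -0.05], "turn": 0, "grip": -1}, {"slide": [0, 0, -0.08], "turn": 0, "grip": -1}, {"slide": [0, 0, -0.1], "turn": 0, "grip": -1}, {"slide": [0, 0, -0.12], "turn": 0, "grip": -1}, {"slide": [0, 0, -0.12], "turn": 0, "grip": -1}])

```text
clock: 3.7
position: [596.3, -261.7, 267.5]
eef_rot: [3.137, -0.004, 0.301]
contact_force: [0.8, -0.2, -1.0]
opening: 28.9
grip_force: 40.0
```

```bash
python3 - <<'E'
from h import *
a=capture("scene");b=capture("top");o=get_obs()
A=cv2.resize(a["img"][90:250,195:295],None,fx=3.5,fy=3.5,interpolation=cv2.INTER_CUBIC)
B=cv2.resize(b["img"][140:280,290:400],None,fx=4,fy=4,interpolation=cv2.INTER_CUBIC)
cv2.imwrite("pics/l1.png",np.hstack([A,B]));print(o)
P=np.array(o["position"]);T=Ro.from_euler("xyz",o["eef_rot"]).as_matrix();print(T.T@(np.array([495.5,223.5,P[2]])-P))
E
```

```text
{'clock': 3.8, 'joint_positions': array([-5.87656132e-01,  2.39123305e-01,  1.55220810e+00,  3.05132748e-04,
        1.35093098e+00,  6.82063178e-01]), 'dq': array([-0.00231984,  0.02431926,  0.02980689, -0.00304956, -0.00246879,
       -0.00080433]), 'joint_efforts': array([ 3.20800964e-02, -4.57074022e+01, -3.51730299e+01,  2.35969586e-03,
       -1.47853018e-02, -6.43367412e-05]), 'position': array([ 594.94925354, -260.95603111,  263.13238738]), 'eef_rot': array([-3.14088505e+00,  1.91075195e-04,  3.01010436e-01]), 'contact_force': array([-0.92572861,  0.2862393 , -2.6251464 ]), 'moment': array([ 0.01869927, -0.00732485, -0.00668031]), 'grip_force': 40.04293620586395, 'opening': 28.944423403909873}
[ 4.86563647e+01 -4.92158758e+02  3.38955442e-01]
```

View pics/l1.png

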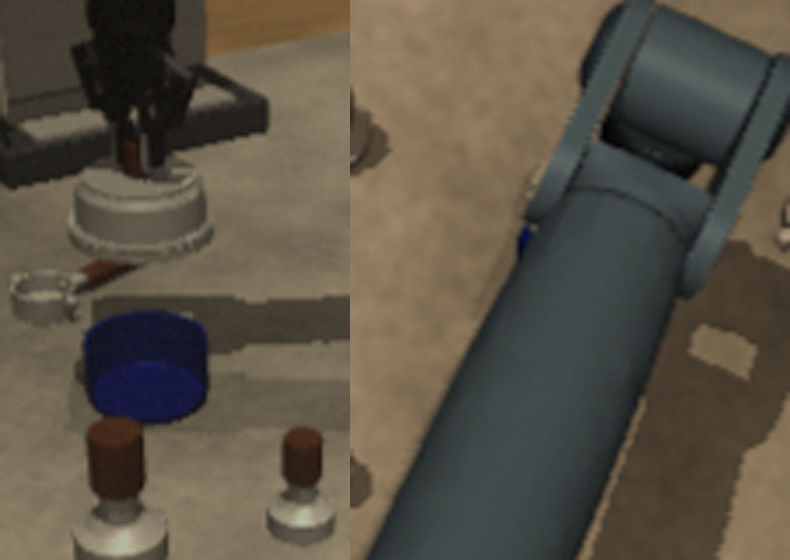

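The lid is up and level, and the jar is open and still in place. Now I carry the lid over the trivet.

Request:
carry_out(increments=[{"slide": [0.002, -0.02, 0], "turn": 0, "grip": -1}, {"slide": [0.006, -0.06, 0], "turn": 0, "grip": -1}, {"slide": [0.011, -0.108, 0], "turn": 0, "grip": -1}, {"slide": [0.016, -0.156, 0], "turn": 0, "grip": -1}, {"slide": [0.02, -0.204, 0], "turn": 0, "grip": -1}, {"slide": [0.025, -0.252, 0], "turn": 0, "grip": -1}, {"slide": [0.03, -0.3, 0], "turn": 0, "grip": -1}, {"slide": [0.034, -0.348, 0], "turn": 0, "grip": -1}, {"slide": [0.039, -0.396, 0], "turn": 0, "grip": -1}, {"slide": [0.044, -0.44, 0], "turn": 0, "grip": -1}, {"slide": [0.047, -0.475, 0.02], "turn": 0, "grip": -1}, {"slide": [0.049, -0.492, 0.05], "turn": 0, "grip": -1}])

```text
clock: 5.0
position: [495.4, 225.9, 213.0]
eef_rot: [-3.141, -0.002, 0.304]
contact_force: [1.2, 0.1, -1.4]
opening: 28.8
grip_force: 40.1
```

Request:
carry_out(increments=[{"slide": [0, 0, 0.04], "turn": 0, "grip": -1}, {"slide": [0, 0, 0.07], "turn": 0, "grip": -1}, {"slide": [0, 0, 0.09], "turn": 0, "grip": -1}, {"slide": [0, 0, 0.1], "turn": 0, "grip": -1}, {"slide": [0, 0, 0.1], "turn": 0, "grip": -1}, {"slide": [0, 0, 0.1], "turn": 0, "grip": -1}])

```text
clock: 5.6
position: [496.5, 223.1, 113.8]
eef_rot: [-3.142, -0.0, 0.301]
contact_force: [0.0, 0.9, -2.2]
opening: 28.9
grip_force: 40.1
```

```bash
python3 - <<'E'
from h import *
a=capture("scene");b=capture("top");o=get_obs()
A=cv2.resize(a["img"][180:330,300:420],None,fx=3.3,fy=3.3,interpolation=cv2.INTER_CUBIC)
B=cv2.resize(b["img"][180:330,140:260],None,fx=3.3,fy=3.3,interpolation=cv2.INTER_CUBIC)
cv2.imwrite("pics/l2.png",np.hstack([A,B]));print(o['position'],o['contact_force'],o['clock'],o['joint_positions'].round(2))
E
```

```text
[497.1927007 223.2006006 114.7529125] [ 0.57893715  0.76570187 -1.28859346] 5.7 [0.21 0.18 1.92 0.   1.04 1.48]
```

View pics/l2.png

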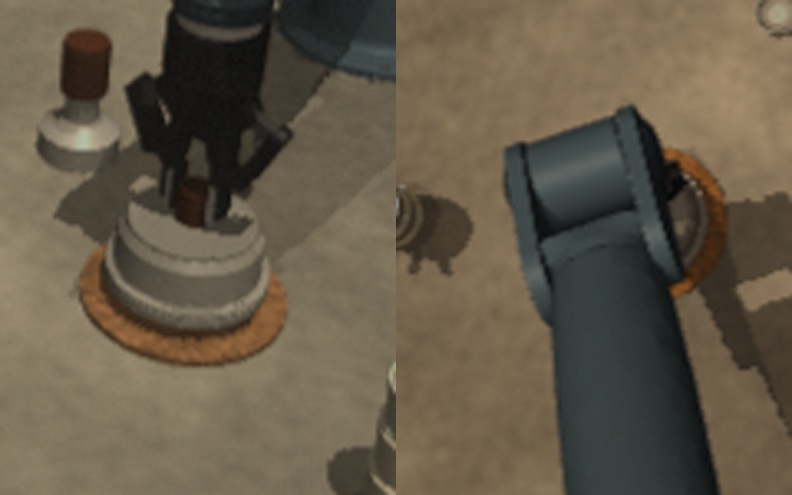

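The lid hovers centred over the trivet: lid rim at about (187,300) and trivet at about (182,300) in the left crop. I lower it to touch.

Request:
carry_out(increments=[{"slide": [0, 0, 0.006], "turn": 0, "grip": -1}, {"slide": [0, 0, 0.01], "turn": 0, "grip": -1}, {"slide": [0, 0, 0.012], "turn": 0, "grip": -1}, {"slide": [0, 0, 0.013], "turn": 0, "grip": -1}, {"slide": [0, 0, 0.014], "turn": 0, "grip": -1}, {"slide": [0, 0, 0.014], "turn": 0, "grip": -1}])

```text
clock: 6.3
position: [496.2, 223.0, 99.2]
eef_rot: [-3.142, 0.0, 0.301]
contact_force: [0.0, 0.7, -1.9]
opening: 28.7
grip_force: 40.1
```

Request:
carry_out(increments=[{"slide": [0, 0, 0.001], "turn": 0, "grip": -1}, {"slide": [0, 0, 0.001], "turn": 0, "grip": -1}, {"slide": [0, 0, 0.002], "turn": 0, "grip": -1}, {"slide": [0, 0, 0.002], "turn": 0, "grip": -1}])

```text
clock: 6.7
position: [496.4, 223.2, 98.6]
eef_rot: [-3.142, 0.0, 0.301]
contact_force: [-5.1, -0.1, 8.3]
opening: 28.8
grip_force: 41.1
```

Contact at 98.6 mm, as expected. I ease off and release gently.

Request:
carry_out(increments=[{"slide": [0, 0, -0.001], "turn": 0, "grip": -1}, {"slide": [0, 0, -0.001], "turn": 0, "grip": -0.2}, {"slide": [0, 0, -0.001], "turn": 0, "grip": 0}, {"slide": [0, 0, -0.001], "turn": 0, "grip": 0.3}, {"slide": [0, 0, -0.001], "turn": 0, "grip": 0.6}, {"slide": [0, 0, -0.001], "turn": 0, "grip": 0.6}, {"slide": [0, 0, -0.04], "turn": 0, "grip": 0.6}, {"slide": [0, 0, -0.09], "turn": 0, "grip": 0.6}, {"slide": [0, 0, -0.13], "turn": 0, "grip": 0.6}, {"slide": [0, 0, -0.13], "turn": 0, "grip": 0.6}])

```text
clock: 7.7
position: [499.8, 223.9, 234.7]
eef_rot: [3.14, -0.013, 0.301]
contact_force: [1.0, -0.4, 0.8]
opening: 68.1
grip_force: 0.0
```

```bash
python3 - <<'E'
from h import *
from scipy.optimize import minimize
a=capture("scene");b=capture("top");o=get_obs()
th=np.linspace(0,2*np.pi,60)
def hull(c,x,y,segs):
    m=np.zeros((420*4,560*4),np.uint8)
    for r,z0,z1 in segs:
        P=np.array([[x+r*np.cos(t),y+r*np.sin(t),z] for z in(z0,z1) for t in th])
        cv2.fillConvexPoly(m,cv2.convexHull(((proj(c,P)+.5)*4-.5).round().astype(np.int32)),255)
    return cv2.resize(m,(560,420),interpolation=cv2.INTER_AREA)/255.
def fit(c,mask,segs,x0):
    f=lambda p:np.abs(hull(c,p[0],p[1],segs)-mask).sum()
    r=minimize(f,x0,method="Nelder-Mead",options=dict(initial_simplex=[x0,[x0[0]+6,x0[1]],[x0[0],x0[1]+6]]))
    return r.x.round(1),round(r.fun,1),mask.sum()
for n,c in(("scene",a),("top",b)):
    I=c["img"].astype(int)
    m=((I[...,0]>I[...,2]+25)&(I[...,0]>I[...,1]+20)).astype(float)
    print(n,"jar",fit(c,m,[(60,0,64)],[595,-261]))
    u=proj(c,[589,-1,71])[0].astype(int)
    M=np.zeros((420,560));s=np.s_[u[1]-14:u[1]+15,u[0]-14:u[0]+15]
    M[s]=((I[...,2]>I[...,0]*1.8)&(I[...,2]<120))[s]
    print(n,"handle",fit(c,M,[(17,50,92)],[589,-1]))
A=cv2.resize(a["img"][165:285,200:400],None,fx=4,fy=4,interpolation=cv2.INTER_CUBIC);cv2.imwrite("pics/r1.png",A)
print(o["position"])
E
```

```text
scene jar (array([ 589.2, -276.2]), np.float64(576.4), np.float64(475.0))
scene handle (array([586. ,  -2.5]), np.float64(61.3), np.float64(143.0))
top jar (array([ 595.9, -267.2]), np.float64(192.3), np.float64(851.0))
top handle (array([587.3,  -1.9]), np.float64(15.9), np.float64(88.0))
[496.70589001 223.14283601 228.37478712]
```

View pics/r1.png

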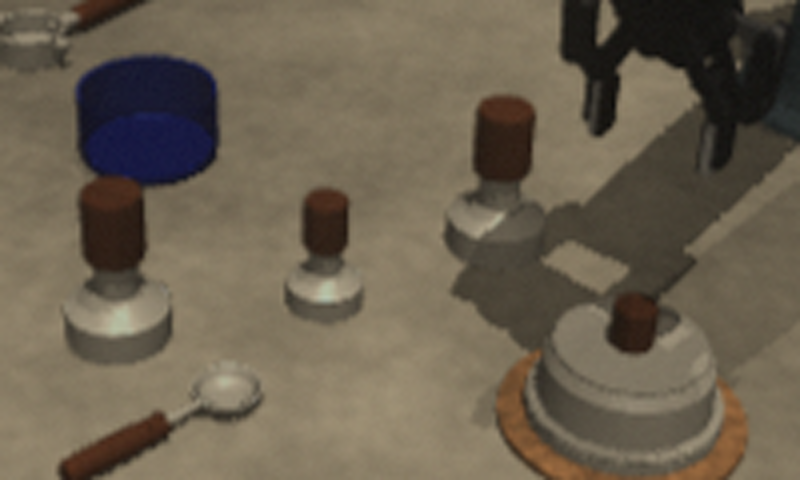

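Request:
carry_out(increments=[{"slide": [0.004, 0.045, 0], "turn": 0, "grip": 0.6}, {"slide": [0.008, 0.09, 0], "turn": 0, "grip": 0.6}, {"slide": [0.012, 0.138, 0], "turn": 0, "grip": 0.6}, {"slide": [0.016, 0.184, 0], "turn": 0, "grip": 0.6}, {"slide": [0.021, 0.225, 0.02], "turn": 0, "grip": 0.6}, {"slide": [0.021, 0.242, 0.05], "turn": 0, "grip": 0.6}, {"slide": [0.021, 0.242, 0.08], "turn": 0, "grip": 0.6}, {"slide": [0.021, 0.242, 0.08], "turn": 0, "grip": 0.6}])

```text
clock: 8.6
position: [583.5, -1.8, 140.2]
eef_rot: [-3.135, 0.012, 0.299]
contact_force: [-0.6, -0.0, -0.4]
opening: 68.3
grip_force: 0.0
```

```bash
python3 - <<'E'
from h import *
from scipy.optimize import minimize
a=capture("scene");b=capture("top");o=get_obs()
th=np.linspace(0,2*np.pi,60)
def hull(c,x,y,r,z0,z1):
    m=np.zeros((1680,2240),np.uint8)
    P=np.array([[x+r*np.cos(t),y+r*np.sin(t),z] for z in(z0,z1) for t in th])
    cv2.fillConvexPoly(m,cv2.convexHull(((proj(c,P)+.5)*4-.5).round().astype(np.int32)),255)
    return cv2.resize(m,(560,420),interpolation=cv2.INTER_AREA)/255.
S=[]
for n,c in(("scene",a),("top",b)):
    I=c["img"].astype(int);m=(I[...,0]>I[...,2]*1.3+8).astype(np.uint8)
    k,L,st,_=cv2.connectedComponentsWithStats(m);u=proj(c,[595,-262,20])[0].astype(int)
    m=(L==L[u[1],u[0]]).astype(float)
    f=lambda p:np.abs(hull(c,p[0],p[1],60,0,64)-m).sum();x0=[595,-262]
    r=minimize(f,x0,method="Nelder-Mead",options=dict(initial_simplex=[x0,[601,-262],[595,-256]]))
    print(n,r.x.round(1),r.fun,m.sum());
print(o["position"],o["clock"])
q=proj(a,o["position"])[0].astype(int)
A=cv2.resize(a["img"][q[1]-50:q[1]+70,q[0]-50:q[0]+50],None,fx=4,fy=4,interpolation=cv2.INTER_CUBIC)
cv2.imwrite("pics/t2.png",A)
E
```

```text
scene [ 591.4 -271.8] 162.24705882352941 897.0
top [ 593.4 -265. ] 77.11372549019607 966.0
[586.85376596  -1.52890647 145.7627203 ] 8.7
```

View pics/t2.png

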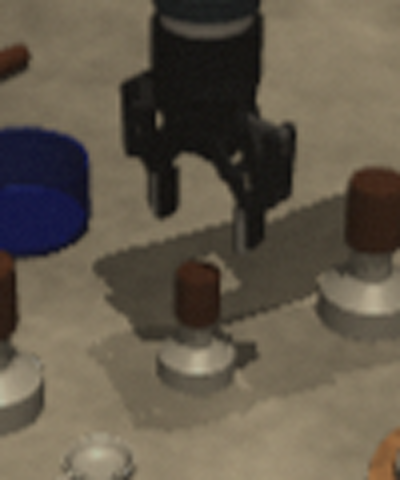

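```bash
python3 - <<'E'
from h import *
a=capture("scene");o=get_obs();P=[586.85,-1.53,145.76]
q=proj(a,P)[0].astype(int);g=lambda u,v,z:hit(a,q[0]-50+(u+.5)/4-.5,q[1]-50+(v+.5)/4-.5,z)
print(q,"top of handle",g(198,268,92),"neck",g(197,327,50),"foot base low",g(196,372,0), "jarfloor",g(37,222,6),"jar right edge",)
for z in(92,126,146):print(z,(proj(a,[o["position"][0],o["position"][1],z])[0]-q+50)*4+1.5)
print(o["position"])
E
```

```text
[282 197] top of handle [587.9  -4.1] neck [596.1   7.9] foot base low [588.9  -2.8] jarfloor [ 587.  -251.1] jar right edge
92 [199.90767211 269.59614777]
126 [200.67198159 229.47408567]
146 [201.13229175 205.31032355]
[587.97323245  -1.52478468 147.54217246]
```

The tips straddle the handle, and the handle top at (198,268) is about 2 mm off the axis. I correct that, go down and close slowly.

Request:
carry_out(increments=[{"slide": [0.001, 0.0015, 0.03], "turn": 0, "grip": 0.6}, {"slide": [0.001, 0.0015, 0.062], "turn": 0, "grip": 0.5}, {"slide": [0.001, 0.0015, 0.062], "turn": 0, "grip": 0.2}, {"slide": [0.001, 0.0015, 0.062], "turn": 0, "grip": 0.1}, {"slide": [0.001, 0.0015, 0.062], "turn": 0, "grip": 0.0}, {"slide": [0.001, 0.0015, 0.062], "turn": 0, "grip": -0.06}, {"slide": [0.001, 0.0015, 0.062], "turn": 0, "grip": -0.12}, {"slide": [0.001, 0.0015, 0.062], "turn": 0, "grip": -0.16}], squeeze=25)

```text
clock: 9.55
position: [589.9, -2.8, 86.3]
eef_rot: [-3.142, -0.002, 0.301]
contact_force: [-0.3, 2.1, 0.5]
opening: 36.0
grip_force: 1.0
```

Request:
carry_out(increments=[{"slide": [0, -0.001, 0], "turn": 0, "grip": -0.16}, {"slide": [0, -0.001, 0], "turn": 0, "grip": -0.2}, {"slide": [0, -0.001, 0], "turn": 0, "grip": -0.5}, {"slide": [0, -0.001, 0], "turn": 0, "grip": -1}, {"slide": [0, -0.001, 0], "turn": 0, "grip": -1}, {"slide": [0, -0.001, 0], "turn": 0, "grip": -1}], squeeze=45)

```text
clock: 10.15
position: [589.1, -1.9, 85.5]
eef_rot: [-3.141, -0.0, 0.301]
contact_force: [-1.5, 4.4, 4.3]
opening: 33.1
grip_force: 44.9
```

Request:
carry_out(increments=[{"slide": [0, 0, -0.01], "turn": 0, "grip": -1}, {"slide": [0, 0, -0.035], "turn": 0, "grip": -1}, {"slide": [0, 0, -0.07], "turn": 0, "grip": -1}, {"slide": [0, 0, -0.1], "turn": 0, "grip": -1}, {"slide": [-0.006, 0.02, -0.115], "turn": 0, "grip": -1}, {"slide": [-0.017, 0.06, -0.115], "turn": 0, "grip": -1}, {"slide": [-0.029, 0.104, -0.115], "turn": 0, "grip": -1}, {"slide": [-0.042, 0.148, -0.115], "turn": 0, "grip": -1}, {"slide": [-0.054, 0.192, -0.115], "turn": 0, "grip": -1}, {"slide": [-0.064, 0.228, -0.115], "turn": 0, "grip": -1}, {"slide": [-0.071, 0.25, -0.115], "turn": 0, "grip": -1}, {"slide": [-0.071, 0.25, -0.115], "turn": 0, "grip": -1}])

```text
clock: 11.35
position: [594.2, -265.5, 199.5]
eef_rot: [3.141, 0.002, 0.297]
contact_force: [-0.9, -0.1, -3.3]
opening: 32.8
grip_force: 45.6
```

```bash
python3 - <<'E'
from h import *
a=capture("scene");o=get_obs();p=o["position"]
q=proj(a,[595.5,-262,64])[0].astype(int)
x0,y0=q[0]-50,q[1]-70
A=cv2.resize(a["img"][y0:y0+120,x0:x0+100],None,fx=5,fy=5,interpolation=cv2.INTER_CUBIC)
th=np.linspace(0,6.283,60)
for r,z,c in((60,64,(0,255,0)),(60,0,(0,255,255)),(29,115,(0,0,255))):
    xy=(595.5,-262) if z<100 else p[:2]
    P=np.c_[xy[0]+r*np.cos(th),xy[1]+r*np.sin(th),0*th+z]
    cv2.polylines(A,[((proj(a,P)-[x0,y0]+.5)*5).astype(np.int32)],True,c,1)
cv2.imwrite("pics/j1.png",A);print(p,o["clock"],o["contact_force"])
E
```

```text
[ 594.40162634 -263.50758096  199.38093395] 11.4 [-0.5245205   2.21640263 -2.55361502]
```

View pics/j1.png

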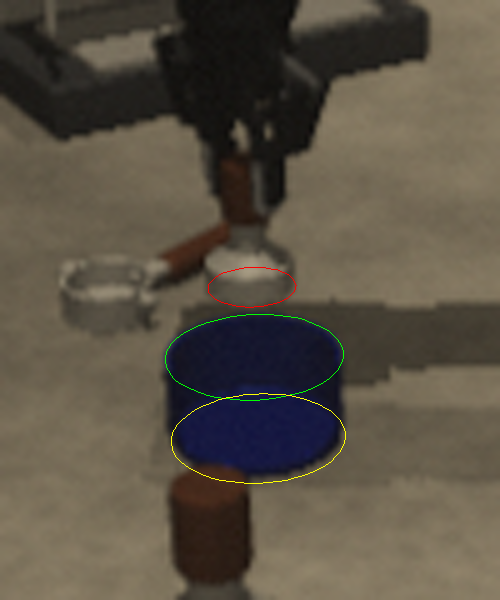

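The tamper hangs concentric above the jar: the drawn rim at (254,357) matches the jar to about 1 px. I have used all my pictures, so from here I go by numbers and force. Lowering now.

Request:
carry_out(increments=[{"slide": [0, 0, 0.03], "turn": 0, "grip": -1}, {"slide": [0, 0, 0.06], "turn": 0, "grip": -1}, {"slide": [0, 0, 0.085], "turn": 0, "grip": -1}, {"slide": [0, 0, 0.096], "turn": 0, "grip": -1}, {"slide": [0, 0, 0.102], "turn": 0, "grip": -1}, {"slide": [0, 0, 0.104], "turn": 0, "grip": -1}, {"slide": [0, 0, 0.105], "turn": 0, "grip": -1}, {"slide": [0, 0, 0.105], "turn": 0, "grip": -1}])

```text
clock: 12.2
position: [596.1, -262.3, 96.6]
eef_rot: [3.14, -0.001, 0.301]
contact_force: [0.1, -0.1, -2.7]
opening: 32.8
grip_force: 45.5
```

Request:
carry_out(increments=[{"slide": [0, 0, 0.001], "turn": 0, "grip": -1}, {"slide": [0, 0, 0.002], "turn": 0, "grip": -1}, {"slide": [0, 0, 0.003], "turn": 0, "grip": -1}, {"slide": [0, 0, 0.003], "turn": 0, "grip": -1}, {"slide": [0, 0, 0.003], "turn": 0, "grip": -1}])

```text
clock: 12.7
position: [595.3, -261.9, 92.2]
eef_rot: [-3.141, 0.0, 0.301]
contact_force: [0.1, 1.0, -2.9]
opening: 32.5
grip_force: 45.5
```

Request:
carry_out(increments=[{"slide": [0, 0, 0.0005], "turn": 0, "grip": -1}, {"slide": [0, 0, 0.001], "turn": 0, "grip": -1}, {"slide": [0, 0, 0.0015], "turn": 0, "grip": -1}, {"slide": [0, 0, 0.0015], "turn": 0, "grip": -1}])

```text
clock: 13.1
position: [595.6, -261.9, 91.6]
eef_rot: [3.141, -0.0, 0.301]
contact_force: [-1.8, 1.4, 3.7]
opening: 32.7
grip_force: 46.2
```

Request:
carry_out(increments=[{"slide": [0, 0, -0.0005], "turn": 0, "grip": -0.3}, {"slide": [0, 0, -0.0005], "turn": 0, "grip": -0.1}, {"slide": [0, 0, -0.0005], "turn": 0, "grip": 0.1}, {"slide": [0, 0, -0.0005], "turn": 0, "grip": 0.2}, {"slide": [0, 0, -0.0005], "turn": 0, "grip": 0.2}, {"slide": [0, 0, -0.02], "turn": 0, "grip": 0.2}, {"slide": [0, 0, -0.06], "turn": 0, "grip": 0.2}, {"slide": [0, 0, -0.1], "turn": 0, "grip": 0.5}, {"slide": [0, 0, -0.14], "turn": 0, "grip": 0.6}, {"slide": [0, 0, -0.14], "turn": 0, "grip": 0.6}])

```text
clock: 14.1
position: [598.3, -263.8, 238.9]
eef_rot: [3.131, -0.009, 0.301]
contact_force: [0.6, 0.1, 0.6]
opening: 68.3
grip_force: 0.0
```

Request:
carry_out(increments=[{"slide": [0.005, -0.048, 0], "turn": 0, "grip": 0.6}, {"slide": [0.01, -0.096, 0], "turn": 0, "grip": 0.6}, {"slide": [0.014, -0.144, 0], "turn": 0, "grip": 0.6}, {"slide": [0.019, -0.192, 0], "turn": 0, "grip": 0.6}, {"slide": [0.024, -0.24, 0], "turn": 0, "grip": 0.6}, {"slide": [0.029, -0.288, 0], "turn": 0, "grip": 0.6}, {"slide": [0.033, -0.336, 0], "turn": 0, "grip": 0.6}, {"slide": [0.038, -0.384, 0], "turn": 0, "grip": 0.6}, {"slide": [0.043, -0.432, 0], "turn": 0, "grip": 0.6}, {"slide": [0.047, -0.475, 0.01], "turn": 0, "grip": 0.6}, {"slide": [0.049, -0.4925, 0.03], "turn": 0, "grip": 0.6}, {"slide": [0.049, -0.4925, 0.03], "turn": 0, "grip": 0.6}])

```text
clock: 15.3
position: [493.5, 224.7, 197.5]
eef_rot: [-3.141, 0.006, 0.305]
contact_force: [-0.8, -0.8, 0.1]
opening: 68.2
grip_force: 0.0
```

```bash
python3 - <<'E'
from h import *
from scipy.optimize import minimize
o=get_obs();print(o["position"],o["clock"])
b=capture("top")
th=np.linspace(0,2*np.pi,60)
# tamper handle top in jar (expect z=98) and upright
I=b["img"].astype(int);m=np.zeros((420,560))
u=proj(b,[595.5,-262,80])[0].astype(int);s=np.s_[u[1]-14:u[1]+15,u[0]-14:u[0]+15]
m[s]=((I[...,2]>I[...,0]*1.5)&(I[...,2]<130)&(I[...,2]>I[...,1]*1.5))[s]
def hull(x,y):
    M=np.zeros((1680,2240),np.uint8)
    P=np.array([[x+17*np.cos(t),y+17*np.sin(t),z] for z in(56,98) for t in th])
    cv2.fillConvexPoly(M,cv2.convexHull(((proj(b,P)+.5)*4-.5).round().astype(np.int32)),255)
    return cv2.resize(M,(560,420),interpolation=cv2.INTER_AREA)/255.
r=minimize(lambda p:np.abs(hull(*p)-m).sum(),[595,-262],method="Nelder-Mead",options=dict(initial_simplex=[[595,-262],[601,-262],[595,-256]]))
print(r.x,r.fun,m.sum())
E
```

```text
[493.53576492 224.66379397 197.48416598] 15.3
[ 593.68635559 -262.46437836] 27.27058823529412 84.0
```

Request:
carry_out(increments=[{"slide": [0, 0, 0.03], "turn": 0, "grip": 0.6}, {"slide": [0, 0, 0.06], "turn": 0, "grip": 0.6}, {"slide": [0, 0, 0.08], "turn": 0, "grip": 0.4}, {"slide": [0, 0, 0.09], "turn": 0, "grip": 0.2}, {"slide": [0, 0, 0.095], "turn": 0, "grip": 0}, {"slide": [0, 0, 0.095], "turn": 0, "grip": 0}])

```text
clock: 15.95
position: [496.8, 222.5, 106.2]
eef_rot: [3.141, -0.001, 0.3]
contact_force: [0.1, -0.1, 0.9]
opening: 43.0
grip_force: 0.0
```

Request:
carry_out(increments=[{"slide": [0, 0, 0.003], "turn": 0, "grip": -0.1}, {"slide": [0, 0, 0.006], "turn": 0, "grip": -0.15}, {"slide": [0, 0, 0.007], "turn": 0, "grip": -0.2}, {"slide": [0, 0, 0.007], "turn": 0, "grip": -0.25}, {"slide": [0, 0, 0.007], "turn": 0, "grip": -0.29}, {"slide": [0, 0, 0.007], "turn": 0, "grip": -0.5}, {"slide": [0, 0, 0.007], "turn": 0, "grip": -1}, {"slide": [0, 0, 0.007], "turn": 0, "grip": -1}, {"slide": [0, 0, 0.007], "turn": 0, "grip": -1}], squeeze=40)

```text
clock: 16.85
position: [496.4, 223.2, 99.2]
eef_rot: [-3.141, -0.001, 0.301]
contact_force: [-0.8, 0.8, 3.8]
opening: 28.7
grip_force: 39.7
```

Request:
carry_out(increments=[{"slide": [0, 0, -0.01], "turn": 0, "grip": -1}, {"slide": [0, 0, -0.035], "turn": 0, "grip": -1}, {"slide": [0, 0, -0.075], "turn": 0, "grip": -1}, {"slide": [0, 0, -0.115], "turn": 0, "grip": -1}, {"slide": [0, 0, -0.15], "turn": 0, "grip": -1}, {"slide": [0, 0, -0.17], "turn": 0, "grip": -1}, {"slide": [0, 0, -0.17], "turn": 0, "grip": -1}])

```text
clock: 17.55
position: [497.7, 223.3, 272.7]
eef_rot: [3.141, -0.007, 0.301]
contact_force: [0.9, -0.2, -2.2]
opening: 28.9
grip_force: 39.7
```

Request:
carry_out(increments=[{"slide": [-0.002, 0.02, 0], "turn": 0, "grip": -1}, {"slide": [-0.006, 0.06, 0], "turn": 0, "grip": -1}, {"slide": [-0.011, 0.108, 0], "turn": 0, "grip": -1}, {"slide": [-0.016, 0.156, 0], "turn": 0, "grip": -1}, {"slide": [-0.02, 0.204, 0], "turn": 0, "grip": -1}, {"slide": [-0.025, 0.252, 0], "turn": 0, "grip": -1}, {"slide": [-0.03, 0.3, 0], "turn": 0, "grip": -1}, {"slide": [-0.034, 0.348, 0], "turn": 0, "grip": -1}, {"slide": [-0.039, 0.396, 0], "turn": 0, "grip": -1}, {"slide": [-0.044, 0.44, 0], "turn": 0, "grip": -1}, {"slide": [-0.047, 0.475, 0], "turn": 0, "grip": -1}, {"slide": [-0.049, 0.4925, 0], "turn": 0, "grip": -1}])

```text
clock: 18.75
position: [594.4, -264.4, 266.0]
eef_rot: [-3.139, 0.003, 0.298]
contact_force: [-1.3, 1.0, -2.4]
opening: 28.8
grip_force: 39.9
```

Request:
carry_out(increments=[{"slide": [0, 0, 0], "turn": 0, "grip": -1}, {"slide": [0, 0, 0], "turn": 0, "grip": -1}, {"slide": [0, 0, 0], "turn": 0, "grip": -1}])

```text
clock: 19.05
position: [595.1, -260.2, 268.2]
eef_rot: [-3.14, 0.001, 0.302]
contact_force: [-0.4, -0.6, -1.4]
opening: 28.9
grip_force: 40.0
```

Request:
carry_out(increments=[{"slide": [0, 0, 0.02], "turn": 0, "grip": -1}, {"slide": [0, 0, 0.05], "turn": 0, "grip": -1}, {"slide": [0, 0, 0.08], "turn": 0, "grip": -1}, {"slide": [0, 0, 0.098], "turn": 0, "grip": -1}, {"slide": [0, 0, 0.106], "turn": 0, "grip": -1}, {"slide": [0, 0, 0.108], "turn": 0, "grip": -1}, {"slide": [0, 0, 0.108], "turn": 0, "grip": -1}, {"slide": [0, 0, 0.108], "turn": 0, "grip": -1}])

```text
clock: 19.85
position: [596.1, -262.1, 162.6]
eef_rot: [3.139, -0.002, 0.301]
contact_force: [-0.3, 0.1, -1.7]
opening: 28.7
grip_force: 40.1
```

Request:
carry_out(increments=[{"slide": [0, 0, 0.003], "turn": 0, "grip": -1}, {"slide": [0, 0, 0.006], "turn": 0, "grip": -1}, {"slide": [0, 0, 0.008], "turn": 0, "grip": -1}, {"slide": [0, 0, 0.01], "turn": 0, "grip": -1}, {"slide": [0, 0, 0.011], "turn": 0, "grip": -1}, {"slide": [0, 0, 0.011], "turn": 0, "grip": -1}])

```text
clock: 20.45
position: [595.2, -261.8, 149.5]
eef_rot: [-3.141, 0.0, 0.301]
contact_force: [-0.3, 0.9, -1.8]
opening: 28.5
grip_force: 40.1
```

Past the rim with no contact force. Now to home.

Request:
carry_out(increments=[{"slide": [0, 0, 0.002], "turn": 0, "grip": -1}, {"slide": [0, 0, 0.003], "turn": 0, "grip": -1}, {"slide": [0, 0, 0.004], "turn": 0, "grip": -1}, {"slide": [0, 0, 0.0045], "turn": 0, "grip": -1}, {"slide": [0, 0, 0.005], "turn": 0, "grip": -1}, {"slide": [0, 0, 0.005], "turn": 0, "grip": -1}])

```text
clock: 21.05
position: [595.3, -261.9, 145.2]
eef_rot: [-3.142, 0.0, 0.301]
contact_force: [-2.7, 0.3, 0.9]
opening: 28.5
grip_force: 40.3
```

Request:
carry_out(increments=[{"slide": [0, 0, 0.0005], "turn": 0, "grip": -1}, {"slide": [0, 0, 0.001], "turn": 0, "grip": -1}, {"slide": [0, 0, 0.001], "turn": 0, "grip": -1}])

```text
clock: 21.35
position: [595.4, -262.0, 145.2]
eef_rot: [3.142, 0.0, 0.301]
contact_force: [-4.9, 2.6, 7.0]
opening: 29.1
grip_force: 40.9
```

Fully home: 145.2 − 91.2 = 54 mm. I release and retreat.

Request:
carry_out(increments=[{"slide": [0, 0, -0.001], "turn": 0, "grip": -0.5}, {"slide": [0, 0, -0.001], "turn": 0, "grip": -0.2}, {"slide": [0, 0, -0.001], "turn": 0, "grip": 0}, {"slide": [0, 0, -0.001], "turn": 0, "grip": 0.3}, {"slide": [0, 0, -0.001], "turn": 0, "grip": 0.6}, {"slide": [0, 0, -0.001], "turn": 0, "grip": 0.6}, {"slide": [0, 0, -0.03], "turn": 0, "grip": 0.6}, {"slide": [0, 0, -0.07], "turn": 0, "grip": 0.6}, {"slide": [0, 0, -0.11], "turn": 0, "grip": 0.6}, {"slide": [0, 0, -0.12], "turn": 0, "grip": 0.6}])

```text
clock: 22.35
position: [597.3, -263.1, 270.1]
eef_rot: [3.134, -0.006, 0.301]
contact_force: [1.2, -0.5, 0.1]
opening: 68.0
grip_force: 0.0
```

Request:
carry_out(increments=[{"slide": [-0.04, 0.02, 0], "turn": 0, "grip": 0.6}, {"slide": [-0.08, 0.04, 0], "turn": 0, "grip": 0.6}, {"slide": [-0.12, 0.06, 0], "turn": 0, "grip": 0.6}, {"slide": [-0.16, 0.08, 0], "turn": 0, "grip": 0.6}, {"slide": [-0.2, 0.1, 0], "turn": 0, "grip": 0.6}, {"slide": [-0.2, 0.1, 0], "turn": 0, "grip": 0.6}])

```text
clock: 22.95
position: [430.5, -419.7, 263.1]
eef_rot: [-3.141, 0.001, 0.295]
contact_force: [0.2, -0.2, 0.7]
opening: 68.2
grip_force: 0.0
```

```bash
python3 - <<'E'
import glob
from h import *
a=capture("scene");b0=cv2.imread("pics/scene0.png");s=np.s_[160:215,212:262]
d=np.abs(a["img"].astype(int)-b0)[s].max(2);print("diff to start around jar",d.mean(),(d>40).sum())
for dx in(-2,-1,0,1,2):
    print(dx,[round(float(np.abs(np.roll(a["img"],(dy,dx),(0,1)).astype(int)-b0)[s].mean()),2) for dy in(-2,-1,0,1,2)])
o=get_obs();print(o["clock"],o["contact_force"])
E
```

```text
diff to start around jar 7.344363636363636 135
-2 [16.77, 13.59, 11.74, 13.26, 16.75]
-1 [14.91, 10.8, 7.86, 11.27, 15.78]
0 [13.88, 9.29, 5.87, 11.03, 15.86]
1 [14.58, 10.9, 9.73, 13.28, 17.46]
2 [15.82, 13.34, 13.32, 15.88, 19.18]
23.0 [-0.03241493  0.5078962  -0.28503719]
```

The jar with its lid matches the starting picture with zero pixel shift, so I hand the job in.

```bash
python3 -c "
from workcell import *
print(close_job())"
```

```text
the job is handed in; nothing more can be done
None
```

I handed the job in at about 23 s: the smallest tamper is standing in the jar, the lid is back on fully home, and the jar hasn't visibly moved; no pass/fail result came back.

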